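# Hang a rinsed specimen carrier on the drying rail

### The arm

A 6-joint arm with a two-finger parallel gripper is mounted at the origin on a cart in front of the work surface, level with it; the furniture and walls round the work are solid. World frame = base frame: x ahead of the robot, y to its left, z up, the work surface at z = 0. Lengths are in m, angles in rad, forces in N, time in s.
With the tool pointing down it reaches from about 0.375 to 0.925 m from the base axis. Payload 5.7 kg.
Tool frame: the origin (TCP) lies between the finger pads, 19 mm behind the fingertips; this is the grasp point; z points along the fingers, y is the line along which they close (so a half turn about z gives the same grasp; the last joint's range is limited). The gripper opens to 85 mm and grips with 20 to 120 N. Pads are 22 mm wide; open, the fingers measure 114 mm over their backs; the gripper's body (76 mm by 85 mm) begins 54 mm behind the grasp point. The pads swing forward as they close: fully open they stand 13 mm farther back than shut.
Start: joints at [1.118, 0.359, 1.51, -0, 1.272, -0.115], TCP at [0.199, 0.566, 0.25] pointing down, gripper open.
Joint ranges: [-2.97, 2.97], [-1.01, 2.36], [0.21, 2.38], [-0.96, 4.11], [0.2, 2.71], [-2.98, 2.98]. Speed limits (rad/s): [2.39, 2.39, 3.14, 3.14, 3.14, 3.14].

### API

Orientations are given as a unit quaternion [w, x, y, z].
In Python, from station import robot, cams, order gives the robot as it stands. The module is installed in compiled form; this text tells all that it offers.
- The arm moves only by the shell command python3 -m creep 'ROWS' [FORCE]. ROWS is JSON, one flat list of numbers, 7 for each row, row after row: the shift along the tool's x, y, z in cm, then the turn, a rotation vector about the tool's x, y, z in rad, then the gripper's target within -1 to 1 (fully open at 1, half-way at 0, shut at -1). A call has exactly 10 rows; each row is the pose to reach, as a shift and turn from the pose commanded when the call began, along the tool's axes at that moment; what a row does not reach only later rows make up. A row lasts 1/10 s, in which the tool goes at most 50 mm and 8.59 degrees, less where a joint would pass 70% of its speed; a pose out of reach is approached as far as the arm can. A call with a gripper value outside its range is refused whole. The fingers move at their own pace and stop on an object; FORCE is the grip in N (left out, the last holds). Time passes only in rows, so rows that repeat a pose let the fingers close, or fill a call up. It gives the time, the measured TCP pose, the force, the opening and the grip force at its end, in the units of the state.
- robot.sense(): the state, without advancing time (a new reading comes with each control period).
- cams.grab_frame(name): name is "side" or "top"; returns (picture, depth): 420x560x3 uint8, red, green, blue; 420x560 float32, m along the optical axis (not along the pixel's ray), 0 where there is no reading.
- cams.camera_info(name): a dict with "fx", "fy", "cx", "cy" (pixels), "R" (3x3) and "t" (3): a world point X has camera coordinates R X + t. Camera axes: x right, y down, z forward; pixel columns grow to the right and rows downward; lengths in m; the calibration is good to about 2 mm. A picture is of the moment at which its call begins. camera_info takes no time and is no camera call.
- order.close_job(): hands the job in; it is judged then, once.
The state is a dict: "t": time; "qpos": joint angles; "dq": joint speeds; "tau": joint torques, N m; "tcp_pos": TCP position; "ee_rot": TCP orientation; "wrist_force": force on the tool from outside, world axes, zero at the start; "moment": the same for the moment, N m; "gripper_width": finger opening in m; "gripper_force": force on a finger pad.
Only numpy, scipy, OpenCV 4.12 (cv2) and the standard library are available. Lean on these libraries where they do the work, as an engineer would, in place of code of your own. Each camera call takes 0.05 s, during which the arm holds its last target. There are 200 camera calls.

### The job

Hang the specimen carrier on the drying rail over the sink to dry: bring it upright to the rail's open, flared end, let its runner plate enter the channel there and slide it along, without forcing it, until it meets the sprung buffer hidden inside. Press it gently against the buffer, about 6 N (never more than 11 N), so that the buffer gives a little, then ease off and let go, so that the carrier is left hanging in the rail, resting against the buffer. Leave the beaker, the jar and the nail brush alone.

Things in the scene. Friction and masses are not known exactly. Their poses are not given: they have to be found in the camera images.
- carrier: Loose steel specimen carrier, 0.15 to 0.3 kg, 128 mm tall, standing on the sink floor. Origin: centre of its underside; z up, y along its long side (a half turn about z works the same). Cage: base 44 mm (x) by 56 mm (y), up to z = 50 mm, black round specimen inside. Above it: neck 8 mm thick, runner plate (see carrier_runner), stem 8 mm thick from z = 72 to 88 mm, grey grip.
- carrier_runner (a point): Centre of the underside of the carrier's runner plate, 66 mm above the carrier's underside. The plate, which runs in the rail, is 24 mm (carrier x) by 60 mm (carrier y) and 6 mm thick, of white slippery plastic.
- carrier_grip (a point): Point on the carrier's axis, 112 mm above its underside, in its square grey grip of 16 by 16 mm, which reaches from 88 to 128 mm: a good place for the TCP.
- rail: Fixed aluminium rail, a straight channel open at one end. Origin on the sink floor under its mouth; +y runs into the channel along its centre line; z up. A slot 12 mm wide runs along the middle of its bottom and top, for neck and stem. Hung, the carrier's underside is 25 mm above the floor and its y axis parallel to the rail's. Posts and foot stand at x = 40 to 82 mm, y = 20 to 190 mm.
- rail_mouth (a point): Centre of the channel's mouth on the upper face of the lower lips (rail x = 0, y = 0, z = 91 mm), on which the runner plate hangs. Inside, the channel is 27 mm wide and 9 mm high (z = 91 to 100 mm); upper lips up to z = 104 mm. In front of the mouth (y = -19 to 0 mm) lips and sides flare outward by 20 degrees, up to z = 110 mm.
- rail_end (a point): Centre of the channel's closed, capped end, same height (rail y = 200 mm). Before it, at a place that is not measured, a stop inside carries a sprung rubber buffer. The buffer's face is 90 to 150 mm from the mouth (carrier axis then at y = 60 to 120 mm); it gives 0.5 mm per N toward +y, at most 10 mm, damped, and springs back. Drag of the carrier on the rail: 0.2 to 2 N.
- beaker: Bystander: clear beaker, 53 mm wide, 68 mm high, on the sink floor. Origin: centre of its underside.
- alumina_jar: Bystander: white jar with an orange cap, 66 mm wide, 75 mm high, on the sink floor. Origin: centre of its underside.
- nail_brush: Bystander: yellow nail brush, 34 by 100 mm, 30 mm high, on the sink floor. Origin: centre of its underside.
Things that resemble listed ones, but are neither listed nor needed, are in the scene too. Of the things shaped like the carrier, the steel one is meant.

How it is judged:
By the outcome, as a careful person would: the job done as asked, in the order asked, and still so for the second after the job is handed in, with the robot touching nothing.
It also fails if it takes over 56 s, if anything falls off the work surface, if the arm or the gripper's body presses on something with over 40 N, if the wrist force passes 120 N, or if a joint passes its speed limit or range.

## Working session

There is one attempt and no reset: what is moved stays moved. The work goes in short steps, Python scripts to look and compute and a shell command to move; the robot and the scene stay as the last step left them, time stands still between calls to the robot, and variables do not carry over. Pictures are saved under pics/ and viewed, at most 10 in all, crops included, and the job is handed in when it is done.

```bash
mkdir -p pics; cat > h.py <<'E'
import numpy as np, cv2
from station import robot, cams, order
def grab(n,tag=None):
    p,d=cams.grab_frame(n); p=np.array(p); d=np.array(d)
    if tag: cv2.imwrite(f'pics/{tag}.png',p[:,:,::-1]); np.save(f'pics/{tag}.npy',d)
    return p,d
def world(n,d):
    c=cams.camera_info(n); v,u=np.mgrid[:d.shape[0],:d.shape[1]]
    X=np.stack([(u-c['cx'])/c['fx']*d,(v-c['cy'])/c['fy']*d,d],-1)
    return (X-np.array(c['t']))@np.array(c['R'])
def ray(n,u,v,z):
    c=cams.camera_info(n);R=np.array(c['R']);t=np.array(c['t'])
    o=-R.T@t; r=R.T@np.array([(u-c['cx'])/c['fx'],(v-c['cy'])/c['fy'],1.])
    return o+r*(z-o[2])/r[2]
E
python3 - <<'E'
from h import *
for n in('side','top'):
    grab(n,n+'0'); c=cams.camera_info(n); print(n,c['fx'],-np.array(c['R']).T@np.array(c['t']),np.round(c['R'],2).tolist())
s=robot.sense(); print(s)
E
```

```text
side 471.3060074457515 [ 0.56369073 -1.07222396  0.62650684] [[1.0, 0.04, -0.02], [-0.0, -0.46, -0.89], [-0.05, 0.89, -0.46]]
top 504.68156151877855 [ 0.28665838 -0.01878893  1.25318329] [[0.01, -1.0, -0.01], [-0.98, -0.01, -0.19], [0.19, 0.01, -0.98]]
{'t': 0.1, 'qpos': array([ 1.11789762e+00,  3.59441006e-01,  1.51132948e+00, -1.32528095e-05,
        1.27250515e+00, -1.15109350e-01]), 'dq': array([ 9.27467598e-05, -3.66810670e-04, -3.19599050e-03, -7.94010854e-04,
       -1.31045784e-03,  1.13785961e-03]), 'tau': array([-3.22058668e-04, -5.28648591e+01, -2.79348850e+01, -1.81183486e-04,
        4.97675588e-03,  1.95281393e-05]), 'tcp_pos': array([0.19860015, 0.56555779, 0.24923083]), 'ee_rot': array([-2.29708038e-04,  1.68090876e-01,  9.85771145e-01, -8.09554328e-04]), 'wrist_force': array([0.1597357 , 0.39576349, 0.27048728]), 'moment': array([-0.01523842,  0.00592309, -0.02115968]), 'gripper_force': 0.0, 'gripper_width': 0.08562739193464713}
```

View pics/top0.png

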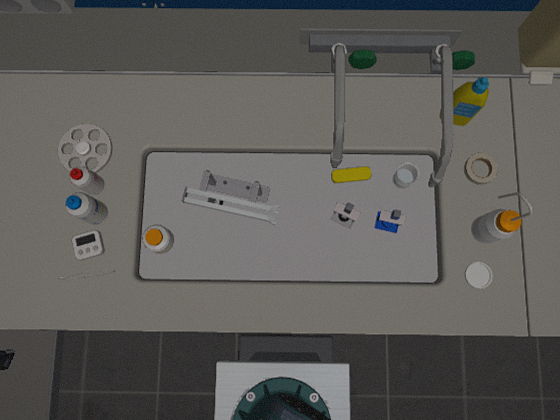

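View pics/side0.png

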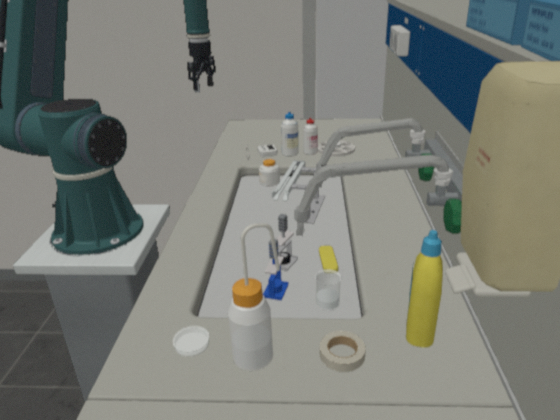

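The top view shows the rail at about (185–280, 190–220), with its flared mouth at the right end near (275, 213). The steel carrier is at (346, 213), the blue decoy at (390, 220), the brush at (351, 174), the beaker at (405, 175) and the jar at (155, 238). The side view shows the two taps arching over the sink.

```bash
python3 - <<'E'
from h import *
d=np.load('pics/top0.npy'); W=world('top',d); p=cv2.imread('pics/top0.png')
def at(u,v): print((u,v),W[v,u].round(3))
for q in [(300,250),(250,260),(346,213),(348,207),(345,206),(390,220),(338,100),(338,130),(337,160),(436,180),(200,196),(270,215),(155,238),(240,180),(351,174)]: at(*q)
# height map print
ds=np.load('pics/side0.npy'); Ws=world('side',ds)
a=cv2.resize(p[160:250,170:410],None,fx=3.3,fy=3.3,interpolation=cv2.INTER_CUBIC)
b=cv2.resize(cv2.imread('pics/side0.png')[150:310,230:350],None,fx=3,fy=3,interpolation=cv2.INTER_CUBIC)
c=np.zeros((297+0,792,3),np.uint8); c=a
cv2.imwrite('pics/topc.png',c); cv2.imwrite('pics/sidec.png',b)
# heights coarse map
Z=W[...,2]; print('floor',np.median(Z[245:275,200:420]))
for v in range(186,232,2): print(v,' '.join('%4d'%(1000*z) for z in Z[v,330:362:2]))
E
```

```text
(300, 250) [ 0.419 -0.04   0.003]
(250, 260) [0.393 0.084 0.002]
(346, 213) [ 0.501 -0.147  0.074]
(348, 207) [ 0.505 -0.146  0.128]
(345, 206) [ 0.509 -0.14   0.12 ]
(390, 220) [ 0.486 -0.251  0.072]
(338, 100) [ 0.68  -0.106  0.324]
(338, 130) [ 0.624 -0.107  0.308]
(337, 160) [ 0.584 -0.112  0.235]
(436, 180) [ 0.544 -0.317  0.232]
(200, 196) [ 0.555  0.216 -0.005]
(270, 215) [ 0.507  0.036 -0.   ]
(155, 238) [0.436 0.303 0.074]
(240, 180) [0.597 0.115 0.   ]
(351, 174) [ 0.608 -0.165  0.032]
floor 0.0002473568425249116
186   -2    1   -2    1   -3    0    0    2   -1    0    5    2    0    0    1    1
188    2    0    2    0    0   -2   -1    4   -2    0    0    0   -3    2    0    1
190    0    0    1    1    0    1   -1    1    1    2    0    2    2   -3    1    0
192    2    0    0   -4   -1   -1   -1    0   -1    0    4    2    2    0   -2    4
194   -1    1    2    0    2    0    0    1   -2   -2    2   -3    5    0    5   -2
196    1    3    2    1    1    5    6   -2    1    0   -1   -1   -2   -1   -1    0
198    3    1    2    0    0    0   -3    1    0    0   -1    0   -
[... 660 characters left out ...]
 71   72   71   72   74   -2
216    0    4    5    7   12   30   23   19   69   72   76   73   73   73    0    1
218   12    3    6    5    3   22   25   18   21   26   64   69   70   70    0    0
220    4    0    7    2    4    3   16   24   17    5    3   28   65    0    0   -3
222    0    1   -1   -1    4    6    1    1    3    5    7    6    0    0    0    5
224   -2    2    1    2   -1   -1    8    8    6    9    5    0   -2   -2    4    0
226   -1    0    2   -5   -2   -1   -3   -3    7    5    9   -1    3    6    1    2
228    0    2    2    0    1    1    1   -5    1    3    1    0    0   -1    1    0
230   -1    0    5    0   -1    0    0   -2   -2    2    1   -1   -1   -1    0    1
```

View pics/topc.png

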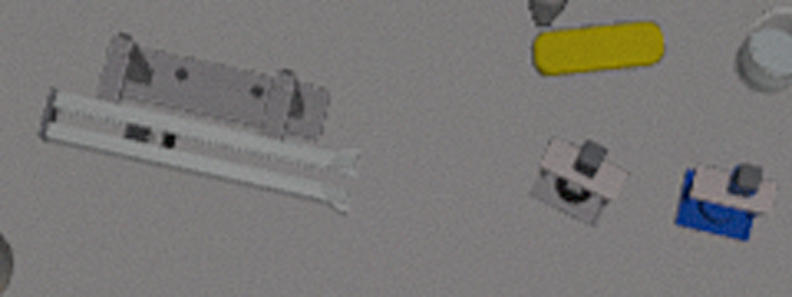

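View pics/sidec.png

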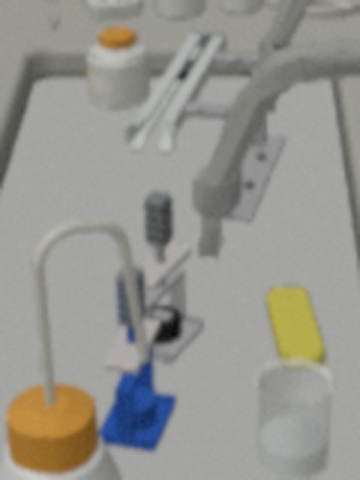

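The crops confirm the layout. In the top crop the rail runs from its cap at about (45, 115) to its flare at about (345, 180). The rubber buffer shows dark through the slot near (168, 140). The steel carrier's plate is at about (583, 170), with its grip above at (592, 158).

```bash
cat >> h.py <<'E'
def rayv(n,uv,z): return np.array([ray(n,u,v,z) for u,v in uv])
def rect(P):
    c,s,a=cv2.minAreaRect((P[:,:2]*1000).astype(np.float32)); return np.round(c,1),np.round(s,1),round(a,2)
E
python3 - <<'E'
from h import *
for n in('top','side'):
    d=np.load(f'pics/{n}0.npy'); W=world(n,d); X,Y,Z=W[...,0],W[...,1],W[...,2]
    box=lambda x0,x1,y0,y1,z0,z1:(d>0)&(X>x0)&(X<x1)&(Y>y0)&(Y<y1)&(Z>z0)&(Z<z1)
    for nm,b,h in (('plate',(.44,.56,-.2,-.08,.06,.08),.072),('grip',(.44,.56,-.2,-.08,.121,.135),.128),('rail',(.44,.6,-.02,.3,.097,.115),.104)):
        m=box(*b); vu=np.argwhere(m); P=rayv(n,vu[:,::-1],h); Q=W[m]
        print(n,nm,len(P),'rect',rect(P),'mean',P.mean(0).round(4),'depthmean',Q.mean(0).round(4))
        if nm=='rail':
            q=P[:,:2]-P[:,:2].mean(0); w,V=np.linalg.eigh(q.T@q); ax=V[:,1]*np.sign(V[1,1]); s=q@ax
            print('axis',ax.round(4),np.degrees(np.arctan2(ax[0],ax[1])).round(2),'s',s.min().round(4),s.max().round(4))
            r=q@np.array([ax[1],-ax[0]])
            for a in np.arange(s.min(),s.max(),.02):
                k=(s>=a)&(s<a+.02); print(round(a,3),(r[k].min()*1e3).round(1),(r[k].max()*1e3).round(1),(r[k].mean()*1e3).round(1),Q[k,2].mean().round(4))
            c=P[:,:2].mean(0); print('ends',(c+ax*s.min()).round(4),(c+ax*s.max()).round(4))
p=cv2.imread('pics/top0.png'); print('buffer'); 
for v in range(196,208): print(v,p[v,205:232].mean(-1).astype(int))
E
```

```text
top plate 213 rect (array([ 507.4, -147.8]), array([59.3, 24. ]), 63.43) mean [ 0.5066 -0.1473  0.072 ] depthmean [ 0.5066 -0.1472  0.0721]
top grip 51 rect (array([ 506.6, -147.8]), array([15.1, 17.6]), 68.15) mean [ 0.5069 -0.1478  0.128 ] depthmean [ 0.507  -0.1479  0.1276]
top rail 1283 rect (array([537.9, 121.2]), array([223.7,  88.7]), 76.83) mean [0.5225 0.1283 0.104 ] depthmean [0.5227 0.1284 0.1033]
axis [0.2217 0.9751] 12.81 s -0.1151 0.1085
-0.115 -28.5 15.8 -6.9 0.1063
-0.095 -24.3 10.4 -7.4 0.1041
-0.075 -24.6 58.2 4.4 0.1031
-0.055 -24.9 60.6 15.0 0.1019
-0.035 -25.2 9.7 -8.0 0.1042
-0.015 -25.6 9.4 -8.1 0.1043
0.005 -25.8 9.0 -8.5 0.1034
0.025 -26.3 9.1 -8.4 0.1028
0.045 -26.5 54.8 0.6 0.1028
0.065 -26.8 58.9 13.0 0.1024
0.085 -26.7 8.2 -9.5 0.1034
0.105 -27.1 7.3 -9.3 0.1052
ends [0.497  0.0161] [0.5466 0.2341]
side plate 143 rect (array([ 505.7, -156.3]), array([64.5, 24.9]), 64.2) mean [ 0.5082 -0.1555  0.072 ] depthmean [ 0.5079 -0.1516  0.0696]
side grip 36 rect (array([ 506.3, -157.2]), array([21. , 16.3]), 67.0) mean [ 0.5058 -0.1573  0.128 ] depthmean [ 0.5054 
[... 1250 characters left out ...]
1 135 140]
202 [142 145 131 126 111 105  75  59  48  61  97 107 122 134  74  10  19  22
 107 118 121 120 118 119 112 127 124]
203 [141 141 143 143 141 143 128 129 112 113 122 117 124 114  55  12   8  25
 119 130 123 119 121 127 118 124 114]
204 [137 138 141 142 144 145 146 147 139 144 140 139 140 116  93  55  25  67
 118 124 124 123 126 118 120 118 121]
205 [144 143 141 140 140 135 142 143 144 141 141 148 147 137 143 131 127 131
 133 127 122 120 121 122 121 121 122]
206 [112 115 128 135 145 144 142 139 140 137 141 143 143 141 146 148 147 145
 143 138 143 140 132 129 127 125 118]
207 [107 111 104 109 103 115 115 129 141 145 142 144 141 140 142 141 142 141
 144 141 145 144 146 143 137 142 132]
```

```bash
cat >> h.py <<'E'
from scipy.spatial.transform import Rotation as Ro
def goto(p,yaw):
    "tool shift (cm) and turn from the measured pose to TCP p, tool y at world angle yaw (deg), tool down"
    s=robot.sense(); q=np.array(s['ee_rot']); R=Ro.from_quat(q[[1,2,3,0]])
    a=np.radians(yaw); y=np.array([np.cos(a),np.sin(a),0]); z=np.array([0,0,-1.]); T=Ro.from_matrix(np.stack([np.cross(y,z),y,z],1))
    print('t',round(s['t'],2),'tcp',s['tcp_pos'].round(4),'f',s['wrist_force'].round(2),'w',round(s['gripper_width'],4),round(s['gripper_force'],1),'yaw',np.degrees(np.arctan2(*R.as_matrix()[:2,1][::-1])).round(2))
    print('tool shift cm',(R.inv().apply(np.array(p)-s['tcp_pos'])*100).round(2),'turn',(R.inv()*T).as_rotvec().round(4))
E
python3 - <<'E'
from h import *
goto([.507,-.148,.25],-26.3)
for n in('top','side'):
    d=np.load(f'pics/{n}0.npy'); W=world(n,d); X,Y,Z=np.moveaxis(W,-1,0)
    m=(d>0)&(X>.5)&(X<.68)&(Y>-.16)&(Y<-.05)&(Z>.14)
    print(n,m.sum(),'minx',np.percentile(X[m],[1,10]).round(3),'minz',np.percentile(Z[m],[1,5]).round(3), 'lowpart',W[m&(X<.6)].min(0).round(3),W[m&(X<.6)].max(0).round(3))
    # refit rail without posts/flare
    r=(X-.5147)*.9778-(Y-.1301)*.2096; s=(X-.5147)*.2096+(Y-.1301)*.9778
    m=(d>0)&(Z>.097)&(Z<.11)&(abs(r)<.03)&(s>-.09)&(s<.1)
    P=rayv(n,np.argwhere(m)[:,::-1],.104); print('rail rect',rect(P))
print('buffer face',ray('top',222.7,202,.097))
E
python3 -m creep '[-52.7,-57,0,0,0,1.69,1, -52.7,-57,0,0,0,1.69,1, -52.7,-57,0,0,0,1.69,1, -52.7,-57,0,0,0,1.69,1, -52.7,-57,0,0,0,1.69,1, -52.7,-57,0,0,0,1.69,1, -52.7,-57,0,0,0,1.69,1, -52.7,-57,0,0,0,1.69,1, -52.7,-57,0,0,0,1.69,1, -52.7,-57,0,0,0,1.69,1]' 40
python3 -c "
from h import *
goto([.507,-.148,.25],-26.3)"
```

```text
t 0.1 tcp [0.1986 0.5656 0.2492] f [0.16 0.4  0.27] w 0.0856 0.0 yaw 70.65
tool shift cm [-5.274e+01 -5.710e+01  1.000e-02] turn [-1.400e-03  1.300e-03  1.692e+00]
top 705 minx [0.581 0.586] minz [0.19  0.222] lowpart [ 0.579 -0.123  0.182] [ 0.6   -0.097  0.272]
t: 1.1
tcp_pos: [0.3976, 0.1052, 0.25]
ee_rot: [0.0, 0.797, 0.604, 0.0]
wrist_force: [1.3, 0.7, -0.4]
gripper_width: 0.0854
gripper_force: 0.0
t 1.1 tcp [0.3976 0.1052 0.25  ] f [ 1.27  0.68 -0.44] w 0.0854 0.0 yaw -15.65
tool shift cm [-21.43  17.37   0.  ] turn [ 1.000e-04 -1.000e-04  1.859e-01]Traceback (most recent call last):
  File "<stdin>", line 10, in <module>
  File "h.py", line 15, in rayv
    def rayv(n,uv,z): return np.array([ray(n,u,v,z) for u,v in uv])
                                       ~~~^^^^^^^^^
  File "h.py", line 12, in ray
    c=cams.camera_info(n);R=np.array(c['R']);t=np.array(c['t'])
ValueError: time passes only in moves, steps and waits
```

```bash
python3 - <<'E'
s=open('h.py').read()
s=s.replace("from station import robot, cams, order","from station import robot, cams, order\n_C={}\ndef info(n):\n    if n not in _C: _C[n]=cams.camera_info(n)\n    return _C[n]").replace("c=cams.camera_info(n)","c=info(n)")
s=s.replace("_C[n]=cams.camera_info(n)","_C[n]=cams.camera_info(n)").replace("_C[n]=info(n)","_C[n]=cams.camera_info(n)")
open('h.py','w').write(s)
E
python3 -m creep '[-21.4,17.4,0,0,0,0.186,1, -21.4,17.4,0,0,0,0.186,1, -21.4,17.4,0,0,0,0.186,1, -21.4,17.4,0,0,0,0.186,1, -21.4,17.4,0,0,0,0.186,1, -21.4,17.4,0,0,0,0.186,1, -21.4,17.4,0,0,0,0.186,1, -21.4,17.4,0,0,0,0.186,1, -21.4,17.4,0,0,0,0.186,1, -21.4,17.4,0,0,0,0.186,1]' 40
python3 - <<'E'
from h import *
goto([.507,-.148,.112],-26.3)
for n in('top','side'):
    d=np.load(f'pics/{n}0.npy'); W=world(n,d); X,Y,Z=np.moveaxis(W,-1,0)
    r=(X-.5147)*.9778-(Y-.1301)*.2096; s=(X-.5147)*.2096+(Y-.1301)*.9778
    m=(d>0)&(Z>.097)&(Z<.11)&(abs(r)<.03)&(s>-.09)&(s<.1)
    P=rayv(n,np.argwhere(m)[:,::-1],.104); print('rail rect',rect(P))
    m=(d>0)&(Z>.097)&(Z<.12)&(abs(r)<.03)&(s>-.13)&(s<.15)
    P=rayv(n,np.argwhere(m)[:,::-1],.104); print('whole',rect(P))
print('buffer face',ray('top',222.7,202,.097))
E
```

```text
t: 2.1
tcp_pos: [0.5081, -0.1438, 0.2499]
ee_rot: [-0.0, 0.847, 0.531, -0.0]
wrist_force: [-0.4, 0.4, -0.0]
gripper_width: 0.0857
gripper_force: 0.0
t 2.1 tcp [ 0.5081 -0.1438  0.2499] f [-0.41  0.35 -0.05] w 0.0857 0.0 yaw -25.88
tool shift cm [-0.43  0.09 13.79] turn [-0.0008 -0.0001  0.0074]
rail rect (array([521.1, 134. ]), array([190.1,  46.8]), 77.76)
whole (array([518.7, 125.7]), array([223.7,  49.4]), 76.83)
rail rect (array([521.8, 126.7]), array([194.4,  50.3]), 77.94)
whole (array([519.2, 118.1]), array([230. ,  54.4]), 76.58)
buffer face [0.51966869 0.1433221  0.097     ]
```

```bash
python3 -m creep '[0,0,2,0,0,0,1, 0,0,5,0,0,0,1, 0,0,8,0,0,0,1, 0,0,10,0,0,0,1, 0,0,11.5,0,0,0,1, 0,0,12.5,0,0,0,1, 0,0,13.2,0,0,0,1, 0,0,13.8,0,0,0,1, 0,0,13.8,0,0,0,1, 0,0,13.8,0,0,0,1]' 40
python3 - <<'E'
from h import *
goto([.507,-.148,.112],-26.3)
p,d=grab('side','side1')
a=cv2.resize(p[150:310,200:360][:,:,::-1],None,fx=3.5,fy=3.5,interpolation=cv2.INTER_CUBIC); cv2.imwrite('pics/side1c.png',a)
E
```

```text
t: 3.1
tcp_pos: [0.5091, -0.1452, 0.1125]
ee_rot: [0.0, 0.848, 0.53, 0.0]
wrist_force: [-0.6, 0.7, 0.9]
gripper_width: 0.085
gripper_force: 0.0
t 3.1 tcp [ 0.5091 -0.1452  0.1125] f [-0.59  0.74  0.9 ] w 0.085 0.0 yaw -25.95
tool shift cm [-0.34 -0.07  0.05] turn [0.0008 0.0001 0.0061]
```

View pics/side1c.png

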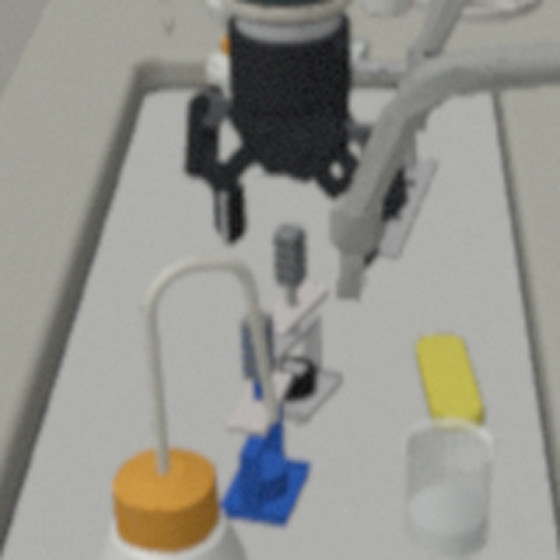

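The fingers straddle the steel carrier's grip: left fingertip at about (232, 240), grip at (290, 255), right finger partly behind the tap spout. I'll correct the 3 mm offset and close.

```bash
python3 -m creep '[-0.2,-0.07,0,0,0,0.006,1, -0.34,-0.07,0,0,0,0.006,1, -0.34,-0.07,0,0,0,0.006,0, -0.34,-0.07,0,0,0,0.006,-0.5, -0.34,-0.07,0,0,0,0.006,-1, -0.34,-0.07,0,0,0,0.006,-1, -0.34,-0.07,0,0,0,0.006,-1, -0.34,-0.07,0,0,0,0.006,-1, -0.34,-0.07,0,0,0,0.006,-1, -0.34,-0.07,0,0,0,0.006,-1]' 40
python3 -c "
from h import *
goto([.507,-.148,.14],-26.3)"
```

```text
t: 4.15
tcp_pos: [0.5066, -0.1478, 0.1121]
ee_rot: [-0.0, 0.849, 0.528, -0.0]
wrist_force: [-0.1, 0.4, 2.0]
gripper_width: 0.0156
gripper_force: 39.4
t 4.15 tcp [ 0.5066 -0.1478  0.1121] f [-0.07  0.44  1.97] w 0.0156 39.4 yaw -26.3
tool shift cm [ 0.    0.04 -2.79] turn [-0.0001  0.0001  0.    ]
```

```bash
python3 -m creep '[0,0,-1,0,0,0,-1, 0,0,-2.65,0,0,0,-1, 0.5,-0.4,-2.65,0,0,-0.03,-1, 2,-1.6,-2.65,0,0,-0.08,-1, 4,-3.2,-2.65,0,0,-0.13,-1, 6,-4.8,-2.65,0,0,-0.18,-1, 8,-6.4,-2.65,0,0,-0.22,-1, 9,-7.3,-2.65,0,0,-0.247,-1, 9.3,-7.56,-2.65,0,0,-0.247,-1, 9.3,-7.56,-2.65,0,0,-0.247,-1]' 40
python3 - <<'E'
from h import *
p,d=grab('side','side2'); grab('top','top2')
goto([.4801,-.0307,.1386],-12.15)
a=cv2.resize(p[140:270,220:390][:,:,::-1],None,fx=4.5,fy=4.5,interpolation=cv2.INTER_CUBIC); cv2.imwrite('pics/side2c.png',a)
E
```

```text
t: 5.15
tcp_pos: [0.4802, -0.0309, 0.1385]
ee_rot: [0.0, 0.778, 0.629, -0.0]
wrist_force: [0.6, -0.1, -3.7]
gripper_width: 0.0155
gripper_force: 39.2
t 5.25 tcp [ 0.4807 -0.0318  0.1386] f [ 0.91 -0.03 -2.79] w 0.0152 39.2 yaw -12.17
tool shift cm [ 0.09 -0.08 -0.  ] turn [ 0.0009  0.0005 -0.0004]
```

View pics/side2c.png

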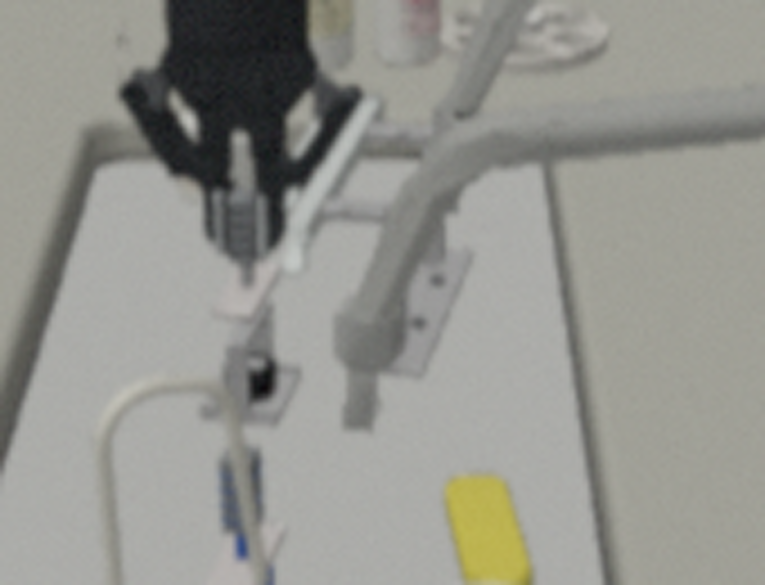

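The plate is at about (245, 290) in the crop, upright and parallel to the rail, with its front end just short of the flare at (290, 262). I'll check its lateral offset from the rail line numerically, in this same camera.

```bash
python3 - <<'E'
from h import *
e=np.array([.2105,.9776]); nrm=np.array([.9776,-.2105]); M=np.array([.4948,.0377])
def rs(P): q=P[:,:2]-M; return q@nrm*1e3,q@e*1e3
# rail edges (side0, top0), rays on z=.104
for n in('side','top'):
    d=np.load(f'pics/{n}0.npy'); W=world(n,d); Z=W[...,2]
    P=W.reshape(-1,3); r,s=rs(P); m=(np.abs(r)<28)&(s>5)&(s<195)&(P[:,2]>.098)&(P[:,2]<.11)&(d.ravel()>0)
    idx=np.argwhere(m.reshape(d.shape)); r,s=rs(rayv(n,idx[:,::-1],.104))
    lo=[];hi=[];c=[]
    for a in range(10,190,20):
        k=(s>=a)&(s<a+20); lo.append(np.percentile(r[k],1));hi.append(np.percentile(r[k&(r<24)],99))
    print(n,'lo',np.round(lo,1),'hi',np.round(hi,1),'mid',((np.array(lo)+hi)/2).round(1))
d=np.load('pics/side2.npy'); W=world('side',d); p=cv2.imread('pics/side2.png')
P=W.reshape(-1,3); r,s=rs(P); m=(np.abs(r)<35)&(s>-115)&(s<-20)&(P[:,2]>.09)&(P[:,2]<.106)&(d.ravel()>0)
m=m.reshape(d.shape)&(p.mean(-1)>110)
idx=np.argwhere(m); print(len(idx)); Q=rayv('side',idx[:,::-1],.0985); r,s=rs(Q)
print('plate r',np.percentile(r,[1,50,99]).round(1),'s',np.percentile(s,[1,99]).round(1),rect(Q),'z',W[m][:,2].mean())
for a in range(-110,-30,8):
    k=(s>=a)&(s<a+8)
    if k.sum()>2: print(a,r[k].min().round(1),r[k].max().round(1),k.sum())
t,=[robot.sense()['tcp_pos']]; print('tcp rs',rs(t[None]))
# top: flare tip and cap along s
d=np.load('pics/top0.npy'); W=world('top',d); P=W.reshape(-1,3); r,s=rs(P); m=(np.abs(r)<26)&(P[:,2]>.09)&(P[:,2]<.115)&(d.ravel()>0)&(s>-60)&(s<260); print('rail s',np.percentile(s[m],[0.3,99.7]))
E
```

```text
side lo [-17.  -16.9 -16.7 -16.6 -17.3 -16.2 -17.1 -16.9 -16.8] hi [20.3 17.7 18.3 16.9 17.3 17.9 20.9 16.6 16.1] mid [ 1.6  0.4  0.8  0.2  0.   0.9  1.9 -0.1 -0.4]
top lo [-17.1 -17.1 -17.  -17.2 -16.9 -17.4 -17.1 -17.2 -17.4] hi [17.2 23.  17.3 17.3 17.  17.2 17.1 23.1 17.1] mid [ 0.1  3.   0.2  0.   0.1 -0.1  0.   2.9 -0.1]
124
plate r [-10.6   3.2  21.4] s [-112.4  -10.6] (array([486.9, -22.1]), array([107.3,  31.3]), 69.75) z 0.09601682945880828
-110 -10.6 14.7 17
-102 -9.7 13.3 16
-94 -10.3 14.2 16
-86 -9.4 13.8 15
-78 -10.9 13.4 16
-70 -10.0 14.4 13
-62 -10.7 12.9 12
-54 -2.3 14.0 8
tcp rs (array([0.85125349]), array([-70.8651546]))
rail s [-20.26500376 202.277694  ]
```

```bash
python3 -m creep '[0.4,-0.07,0,0,0,0,-1, 0.8,-0.07,0,0,0,0,-1, 1.2,-0.07,0,0,0,0,-1, 1.6,-0.07,0,0,0,0,-1, 2,-0.07,0,0,0,0,-1, 2.4,-0.07,0,0,0,0,-1, 2.8,-0.07,0,0,0,0,-1, 3.1,-0.07,0,0,0,0,-1, 3.3,-0.07,0,0,0,0,-1, 3.5,-0.07,0,0,0,0,-1]' 40
cat >> h.py <<'E'
def st():
    s=robot.sense(); e=np.array([.2105,.9776]); n=np.array([.9776,-.2105]); q=s['tcp_pos'][:2]-[.4948,.0377]; f=s['wrist_force']
    print('t %.2f r %.2f s %.2f z %.2f mm | Fr %.2f Fs %.2f Fz %.2f'%(s['t'],q@n*1e3,q@e*1e3,s['tcp_pos'][2]*1e3,f[:2]@n,f[:2]@e,f[2]),'M',s['moment'].round(2))
E
python3 -c "
from h import *
st()"
```

```text
t: 6.25
tcp_pos: [0.4868, 0.0035, 0.1385]
ee_rot: [0.0, 0.778, 0.628, -0.0]
wrist_force: [0.7, 0.2, -2.4]
gripper_width: 0.0158
gripper_force: 39.2
t 6.25 r -0.61 s -35.10 z 138.51 mm | Fr 0.69 Fs 0.33 Fz -2.40 M [ 0.   -0.04  0.07]
```

```bash
python3 -m creep '[0.2,0,0,0,0,0,-1, 0.4,0,0,0,0,0,-1, 0.6,0,0,0,0,0,-1, 0.8,0,0,0,0,0,-1, 1,0,0,0,0,0,-1, 1.2,0,0,0,0,0,-1, 1.4,0,0,0,0,0,-1, 1.6,0,0,0,0,0,-1, 1.8,0,0,0,0,0,-1, 2,0,0,0,0,0,-1]' 40
python3 - <<'E'
from h import *
st()
p,d=grab('side','side3'); st()
a=cv2.resize(p[140:250,230:360][:,:,::-1],None,fx=5,fy=5,interpolation=cv2.INTER_CUBIC); cv2.imwrite('pics/side3c.png',a)
E
```

```text
t: 7.25
tcp_pos: [0.491, 0.0231, 0.1385]
ee_rot: [-0.0, 0.778, 0.628, -0.0]
wrist_force: [-0.9, -0.4, -2.2]
gripper_width: 0.0155
gripper_force: 39.2
t 7.25 r -0.64 s -15.12 z 138.48 mm | Fr -0.74 Fs -0.60 Fz -2.22 M [0.06 0.02 0.04]
t 7.30 r -0.59 s -14.89 z 138.51 mm | Fr -0.56 Fs -0.07 Fz -3.03 M [ 0.05  0.05 -0.03]
```

View pics/side3c.png

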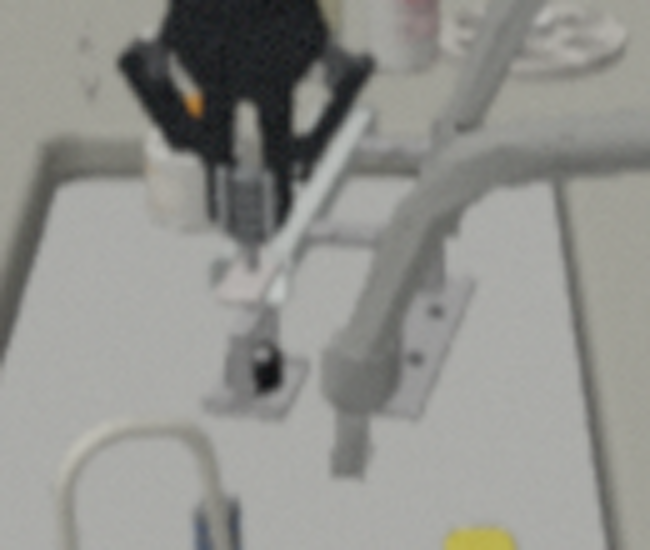

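The plate's front is between the flare wings at (220, 272) and (275, 290), with no contact force. I'll slide on.

```bash
python3 -m creep '[0.3,0,0,0,0,0,-1, 0.6,0,0,0,0,0,-1, 0.9,0,0,0,0,0,-1, 1.2,0,0,0,0,0,-1, 1.5,0,0,0,0,0,-1, 1.8,0,0,0,0,0,-1, 2.1,0,0,0,0,0,-1, 2.4,0,0,0,0,0,-1, 2.7,0,0,0,0,0,-1, 3,0,0,0,0,0,-1]' 40
python3 -c "
from h import *
st()"
```

```text
t: 8.3
tcp_pos: [0.4974, 0.0525, 0.1385]
ee_rot: [0.0, 0.778, 0.628, -0.0]
wrist_force: [0.2, 0.2, -1.5]
gripper_width: 0.0156
gripper_force: 39.2
t 8.30 r -0.62 s 14.98 z 138.52 mm | Fr 0.17 Fs 0.26 Fz -1.46 M [-0.02 -0.03  0.01]
```

```bash
python3 -m creep '[0.3,0,0,0,0,0,-1, 0.6,0,0,0,0,0,-1, 0.9,0,0,0,0,0,-1, 1.2,0,0,0,0,0,-1, 1.5,0,0,0,0,0,-1, 1.8,0,0,0,0,0,-1, 2.1,0,0,0,0,0,-1, 2.4,0,0,0,0,0,-1, 2.7,0,0,0,0,0,-1, 3,0,0,0,0,0,-1]' 40
python3 -c "
from h import *
st()"
```

```text
t: 9.3
tcp_pos: [0.5037, 0.0818, 0.1385]
ee_rot: [0.0, 0.778, 0.628, -0.0]
wrist_force: [0.5, -1.0, -2.2]
gripper_width: 0.0153
gripper_force: 39.2
t 9.30 r -0.62 s 44.97 z 138.48 mm | Fr 0.70 Fs -0.91 Fz -2.18 M [ 0.    0.03 -0.  ]
```

```bash
python3 -m creep '[0.2,0,0.01,0,0,0,-1, 0.4,0,0.02,0,0,0,-1, 0.6,0,0.04,0,0,0,-1, 0.8,0,0.05,0,0,0,-1, 1,0,0.06,0,0,0,-1, 1.2,0,0.07,0,0,0,-1, 1.35,0,0.08,0,0,0,-1, 1.4,0,0.09,0,0,0,-1, 1.4,0,0.1,0,0,0,-1, 1.4,0,0.1,0,0,0,-1]' 40
python3 -c "
from h import *
st()"
python3 -m creep '[0.1,0,0,0,0,0,-1, 0.2,0,0,0,0,0,-1, 0.3,0,0,0,0,0,-1, 0.4,0,0,0,0,0,-1, 0.5,0,0,0,0,0,-1, 0.6,0,0,0,0,0,-1, 0.6,0,0,0,0,0,-1, 0.6,0,0,0,0,0,-1, 0.6,0,0,0,0,0,-1, 0.6,0,0,0,0,0,-1]' 40
python3 -c "
from h import *
st()"
```

```text
t: 10.3
tcp_pos: [0.5065, 0.0952, 0.1375]
ee_rot: [0.0, 0.778, 0.628, -0.0]
wrist_force: [0.3, 0.1, -2.0]
gripper_width: 0.0156
gripper_force: 39.2
t 10.30 r -0.64 s 58.69 z 137.49 mm | Fr 0.30 Fs 0.14 Fz -2.02 M [ 0.04 -0.02 -0.  ]
t: 11.3
tcp_pos: [0.5078, 0.1011, 0.1375]
ee_rot: [0.0, 0.778, 0.628, -0.0]
wrist_force: [-0.1, -0.9, -1.4]
gripper_width: 0.0153
gripper_force: 39.2
t 11.30 r -0.63 s 64.67 z 137.49 mm | Fr 0.07 Fs -0.95 Fz -1.37 M [ 0.02  0.06 -0.  ]
```

```bash
python3 -m creep '[0.06,0,0,0,0,0,-1, 0.12,0,0,0,0,0,-1, 0.18,0,0,0,0,0,-1, 0.24,0,0,0,0,0,-1, 0.3,0,0,0,0,0,-1, 0.36,0,0,0,0,0,-1, 0.42,0,0,0,0,0,-1, 0.48,0,0,0,0,0,-1, 0.54,0,0,0,0,0,-1, 0.6,0,0,0,0,0,-1]' 40
python3 -c "
from h import *
st()"
```

```text
t: 12.3
tcp_pos: [0.5091, 0.107, 0.1375]
ee_rot: [0.0, 0.778, 0.628, -0.0]
wrist_force: [-0.6, -0.1, -2.9]
gripper_width: 0.0154
gripper_force: 39.2
t 12.30 r -0.62 s 70.78 z 137.49 mm | Fr -0.54 Fs -0.19 Fz -2.86 M [ 0.01  0.   -0.04]
```

```bash
python3 -m creep '[0.06,0,0,0,0,0,-1, 0.12,0,0,0,0,0,-1, 0.18,0,0,0,0,0,-1, 0.24,0,0,0,0,0,-1, 0.3,0,0,0,0,0,-1, 0.35,0,0,0,0,0,-1, 0.4,0,0,0,0,0,-1, 0.4,0,0,0,0,0,-1, 0.4,0,0,0,0,0,-1, 0.4,0,0,0,0,0,-1]' 40
python3 -c "
from h import *
st()"
```

```text
t: 13.3
tcp_pos: [0.5099, 0.1109, 0.1375]
ee_rot: [0.0, 0.778, 0.628, -0.0]
wrist_force: [-0.2, -0.2, -3.0]
gripper_width: 0.0152
gripper_force: 39.2
t 13.30 r -0.62 s 74.71 z 137.50 mm | Fr -0.13 Fs -0.27 Fz -2.96 M [-0.01  0.02 -0.01]
```

```bash
python3 -m creep '[0.05,0,0,0,0,0,-1, 0.1,0,0,0,0,0,-1, 0.15,0,0,0,0,0,-1, 0.2,0,0,0,0,0,-1, 0.25,0,0,0,0,0,-1, 0.3,0,0,0,0,0,-1, 0.3,0,0,0,0,0,-1, 0.3,0,0,0,0,0,-1, 0.3,0,0,0,0,0,-1, 0.3,0,0,0,0,0,-1]' 40
python3 -c "
from h import *
st()"
```

```text
t: 14.3
tcp_pos: [0.5105, 0.1138, 0.1375]
ee_rot: [0.0, 0.778, 0.628, -0.0]
wrist_force: [0.6, 0.4, -2.2]
gripper_width: 0.0154
gripper_force: 39.2
t 14.30 r -0.62 s 77.69 z 137.50 mm | Fr 0.49 Fs 0.50 Fz -2.20 M [-0.03 -0.   -0.  ]
```

```bash
python3 -m creep '[0.05,0,0,0,0,0,-1, 0.1,0,0,0,0,0,-1, 0.15,0,0,0,0,0,-1, 0.2,0,0,0,0,0,-1, 0.25,0,0,0,0,0,-1, 0.3,0,0,0,0,0,-1, 0.3,0,0,0,0,0,-1, 0.3,0,0,0,0,0,-1, 0.3,0,0,0,0,0,-1, 0.3,0,0,0,0,0,-1]' 40
python3 -c "
from h import *
st()"
```

```text
t: 15.3
tcp_pos: [0.5112, 0.1167, 0.1375]
ee_rot: [0.0, 0.778, 0.628, -0.0]
wrist_force: [-0.2, -0.4, -2.2]
gripper_width: 0.0154
gripper_force: 39.2
t 15.30 r -0.64 s 80.68 z 137.48 mm | Fr -0.13 Fs -0.44 Fz -2.17 M [-0.12  0.08  0.03]
```

```bash
python3 -m creep '[0.05,0,0,0,0,0,-1, 0.1,0,0,0,0,0,-1, 0.15,0,0,0,0,0,-1, 0.2,0,0,0,0,0,-1, 0.2,0,0,0,0,0,-1, 0.2,0,0,0,0,0,-1, 0.2,0,0,0,0,0,-1, 0.2,0,0,0,0,0,-1, 0.2,0,0,0,0,0,-1, 0.2,0,0,0,0,0,-1]' 40
python3 -c "
from h import *
st()"
```

```text
t: 16.3
tcp_pos: [0.5115, 0.1186, 0.1374]
ee_rot: [-0.0, 0.778, 0.628, -0.0]
wrist_force: [-0.3, -3.8, -2.7]
gripper_width: 0.015
gripper_force: 39.3
t 16.30 r -0.68 s 82.64 z 137.44 mm | Fr 0.48 Fs -3.78 Fz -2.66 M [-0.82  0.14 -0.07]
```

```bash
python3 -m creep '[0.03,0,0,0,0,0,-1, 0.06,0,0,0,0,0,-1, 0.09,0,0,0,0,0,-1, 0.12,0,0,0,0,0,-1, 0.13,0,0,0,0,0,-1, 0.13,0,0,0,0,0,-1, 0.13,0,0,0,0,0,-1, 0.13,0,0,0,0,0,-1, 0.13,0,0,0,0,0,-1, 0.13,0,0,0,0,0,-1]' 40
python3 -c "
from h import *
st()"
```

```text
t: 17.3
tcp_pos: [0.5117, 0.1196, 0.1375]
ee_rot: [0.0, 0.778, 0.628, -0.0]
wrist_force: [-1.0, -5.9, -1.5]
gripper_width: 0.0155
gripper_force: 39.3
t 17.30 r -0.69 s 83.65 z 137.49 mm | Fr 0.31 Fs -5.98 Fz -1.52 M [-1.12  0.15 -0.06]
```

```bash
python3 -m creep '[0,0,0,0,0,0,-1, 0,0,0,0,0,0,-1, -0.03,0,0,0,0,0,-1, -0.06,0,0,0,0,0,-1, -0.09,0,0,0,0,0,-1, -0.12,0,0,0,0,0,-1, -0.15,0,0,0,0,0,-1, -0.18,0,0.01,0,0,0,-1, -0.2,0,0.02,0,0,0,-1, -0.2,0,0.03,0,0,0,-1]' 40
python3 -c "
from h import *
st()"
```

```text
t: 18.3
tcp_pos: [0.5115, 0.1182, 0.1372]
ee_rot: [-0.0, 0.778, 0.628, 0.0]
wrist_force: [-0.7, -3.8, -2.4]
gripper_width: 0.0153
gripper_force: 39.3
t 18.30 r -0.61 s 82.16 z 137.24 mm | Fr 0.10 Fs -3.85 Fz -2.44 M [-0.59  0.2   0.01]
```

```bash
python3 -m creep '[0,0,0,0,0,0,-1, 0,0,0,0,0,0,-1, 0,0,0,0,0,0,-1, -0.02,0,0,0,0,0,-1, -0.03,0,0,0,0,0,-1, -0.03,0,0,0,0,0,-1, -0.03,0,0,0,0,0,-1, -0.03,0,0,0,0,0,-1, -0.03,0,0,0,0,0,-1, -0.03,0,0,0,0,0,-1]' 40
python3 -c "
from h import *
st()"
```

```text
t: 19.3
tcp_pos: [0.5114, 0.1177, 0.1372]
ee_rot: [0.0, 0.778, 0.628, -0.0]
wrist_force: [-1.1, -2.2, -1.9]
gripper_width: 0.0154
gripper_force: 39.3
t 19.30 r -0.59 s 81.74 z 137.19 mm | Fr -0.59 Fs -2.43 Fz -1.89 M [-0.44  0.13 -0.  ]
```

```bash
python3 -m creep '[-0.02,0,0,0,0,0,-1, -0.04,0,0,0,0,0,-1, -0.06,0,0,0,0,0,-1, -0.07,0,0,0,0,0,-1, -0.07,0,0,0,0,0,-1, -0.07,0,0,0,0,0,-1, -0.07,0,0,0,0,0,-1, -0.07,0,0,0,0,0,-1, -0.07,0,0,0,0,0,-1, -0.07,0,0,0,0,0,-1]' 40
python3 -c "
from h import *
st()"
```

```text
t: 20.3
tcp_pos: [0.5113, 0.1171, 0.1372]
ee_rot: [0.0, 0.778, 0.628, -0.0]
wrist_force: [0.5, -0.8, -2.2]
gripper_width: 0.0155
gripper_force: 39.3
t 20.30 r -0.58 s 81.05 z 137.22 mm | Fr 0.69 Fs -0.65 Fz -2.17 M [-0.25  0.04 -0.01]
```

```bash
python3 -m creep '[0,0,0,0,0,0,-0.6, 0,0,0,0,0,0,-0.5, 0,0,0,0,0,0,-0.3, 0,0,0,0,0,0,0, 0,0,0,0,0,0,0.2, 0,0,0,0,0,0,0.2, 0,0,0,0,0,0,0.2, 0,0,0,0,0,0,0.2, 0,0,0,0,0,0,0.2, 0,0,0,0,0,0,0.2]' 20
python3 -m creep '[0,0,-1,0,0,0,0.2, 0,0,-3,0,0,0,0.2, 0,0,-6,0,0,0,0.2, 0,0,-9,0,0,0,0.2, 0,0,-12,0,0,0,0.2, -4,0,-15,0,0,0,0.2, -8,0,-17,0,0,0,0.2, -12,-4,-17,0,0,0,0.2, -14,-8,-17,0,0,0,0.2, -14,-8,-17,0,0,0,0.2]'
python3 - <<'E'
from h import *
st()
p,d=grab('side','side4'); q,dt=grab('top','top4')
a=cv2.resize(p[130:240,230:330][:,:,::-1],None,fx=5,fy=5,interpolation=cv2.INTER_CUBIC)
b=cv2.resize(q[160:260,170:290][:,:,::-1],(600,500)[:2],interpolation=cv2.INTER_CUBIC)
cv2.imwrite('pics/fin.png',cv2.resize(np.hstack([a[:500],b]),(800,364)))
W=world('top',dt); P=W.reshape(-1,3); m=(dt.ravel()>0)&(P[:,2]>.146)&(P[:,2]<.16)&(abs(P[:,0]-.51)<.04)&(abs(P[:,1]-.117)<.06)
g=rayv('top',np.argwhere(m.reshape(dt.shape))[:,::-1],.153); print(m.sum(),P[m].mean(0),g.mean(0)); v=g.mean(0)[:2]-[.4948,.0377]; print('r,s',v@[.9776,-.2105]*1e3,v@[.2105,.9776]*1e3)
E
```

```text
t: 21.3
tcp_pos: [0.5112, 0.117, 0.1372]
ee_rot: [0.0, 0.778, 0.628, -0.0]
wrist_force: [-0.7, -0.4, -0.5]
gripper_width: 0.0513
gripper_force: 0.0
t: 22.3
tcp_pos: [0.397, -0.0037, 0.307]
ee_rot: [-0.002, 0.779, 0.627, -0.002]
wrist_force: [0.9, -0.5, 0.4]
gripper_width: 0.0512
gripper_force: 0.0
t 22.30 r -86.92 s -61.03 z 306.97 mm | Fr 1.04 Fs -0.30 Fz 0.45 M [ 0.   -0.04  0.03]
0 [nan nan nan] nan<stdin>:8: RuntimeWarning: Mean of empty slice.
  ret = um.true_divide(
  ret = ret.dtype.type(ret / rcount)
Traceback (most recent call last):
IndexError: invalid index to scalar variable.
```

View pics/fin.png

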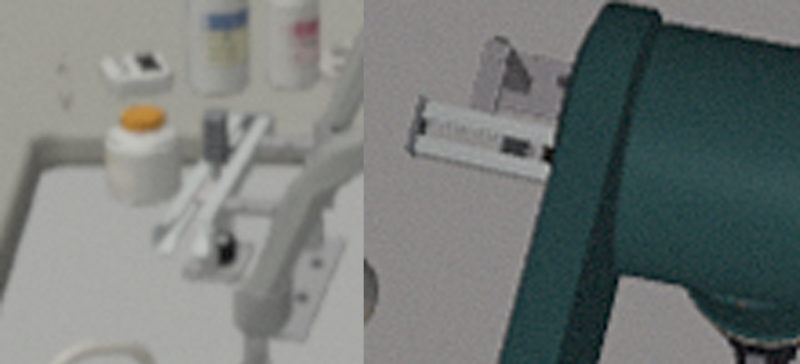

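In the side half, the carrier hangs upright in the rail with its grip at (215, 135). In the top half the arm hides it. I'll move the arm aside to check the gap to the buffer.

```bash
python3 -m creep '[-3,0,0,0,0,0,0.2, -6,0,0,0,0,0,0.2, -9,0,0,0,0,0,0.2, -12,0,0,0,0,0,0.2, -15,0,0,0,0,0,0.2, -18,0,0,0,0,0,0.2, -21,0,0,0,0,0,0.2, -23,0,0,0,0,0,0.2, -23,0,0,0,0,0,0.2, -23,0,0,0,0,0,0.2]'
python3 - <<'E'
from h import *
st()
q,dt=grab('top','top4')
b=cv2.resize(q[180:230,180:290][:,:,::-1],(792,360),interpolation=cv2.INTER_CUBIC)
cv2.imwrite('pics/fin2.png',b)
W=world('top',dt); P=W.reshape(-1,3); m=(dt.ravel()>0)&(P[:,2]>.144)&(P[:,2]<.162)&(abs(P[:,0]-.51)<.04)&(abs(P[:,1]-.117)<.06)
print(m.sum())
g=rayv('top',np.argwhere(m.reshape(dt.shape))[:,::-1],.153); v=g.mean(0)[:2]-[.4948,.0377]; print(P[m].mean(0),'r,s',v@[.9776,-.2105]*1e3,v@[.2105,.9776]*1e3)
E
```

```text
t: 23.4
tcp_pos: [0.356, -0.228, 0.3074]
ee_rot: [-0.0, 0.778, 0.628, 0.0]
wrist_force: [0.8, 0.1, 0.9]
gripper_width: 0.0511
gripper_force: 0.0
t 23.40 r -79.73 s -288.91 z 307.37 mm | Fr 0.76 Fs 0.29 Fz 0.88 M [ 0.02 -0.02 -0.04]
56
[0.5118988  0.11534953 0.15188793] r,s 0.17908984501072145 79.33208734834591
```

View pics/fin2.png

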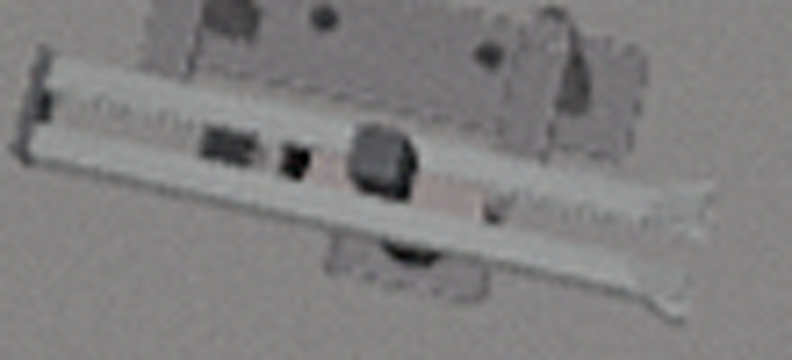

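The pink plate, at (310–480, 160–200), appears to adjoin the black buffer at (295, 160). I'll check the pixel profile for a gap.

```bash
python3 - <<'E'
from h import *
fr=[np.array(cams.grab_frame('top')[0]).astype(float) for _ in range(6)]; m=np.mean(fr,0); o=cv2.imread('pics/top0.png')[:,:,::-1].astype(float)
for v in (201,202,203):
    print(v,'now',m[v,216:232].mean(-1).astype(int)); print('  r-g',(m[v,216:232,0]-m[v,216:232,1]).astype(int)); print('  old',o[v,216:232].mean(-1).astype(int),(o[v,216:232,0]-o[v,216:232,1]).astype(int))
v=np.array([robot.sense()['t']]);print(v)
# plate trailing edge / left edge along slot, subpixel
from scipy.ndimage import map_coordinates as mc
M=np.array([.4948,.0377]);e=np.array([.2105,.9776]);c=info('top')
for h in(.097,):
  for s in np.arange(40,120,1.):
    X=np.array([*(M+e*s/1e3),h]);k=np.array(c['R'])@X+np.array(c['t']);u=c['fx']*k[0]/k[2]+c['cx'];w=c['fy']*k[1]/k[2]+c['cy']
    if s<56 or s>100: print(int(s),[int(mc(m[...,i],[[w],[u]],order=1)[0]) for i in(0,1,2)],'old',int(mc(o.mean(-1),[[w],[u]],order=1)[0]),end=' | ')
E
```

```text
201 now [107 131 141  79  18  14   3 118 133 140 132 138 106  88  87  88]
  r-g [ 2  1  2  2  0  3  1  6  6  6  3  3  0 -1  0 -1]
  old [101 122 131  78  25   7  10  86 109 127 118 130 129 131 135 140] [ 3  3  4  0  3  6 -4  2 -3 -2  0 -3 -4  1 -1  0]
202 now [110 131 125  66  23  20   9 140 146 138 136 139  98  85  87  88]
  r-g [ 2  1  2  1  0  2 -1  9  9  8  9  9  3  0  0  1]
  old [107 122 134  74  10  19  22 107 118 121 120 118 119 112 127 124] [  4   0   2   4 -16   3  -1   4   2   1  -1  -2  -1   1  -2  -1]
203 now [130 134 112  48  12   8  60 137 143 139 139 145 100  82  92  94]
  r-g [ 2  1  3  0  2 -1  3  8  8  8  7  8  2  0 -1  0]
  old [117 124 114  55  12   8  25 119 130 123 119 121 127 118 124 114] [ 0  3  1  1  3 -4  1  3  4  7 -1  4  3  0  1  2]
[23.75]
40 [132, 130, 130] old 122 | 41 [128, 125, 126] old 122 | 42 [123, 121, 122] old 122 | 43 [116, 114, 116] old 123 | 44 [109, 107, 110] old 123 | 45 [103, 101, 104] old 122 | 46 [100, 98, 100] old 121 | 47 [98, 96, 98] old 121 | 48 [100, 96, 98] old 120 | 49 [101, 96, 97] old 121 | 50 [115, 108, 109] old 122 | 51 [136, 128, 129] old 122 | 52 [152, 143, 143] old 121 | 53 [149, 140, 140] old 121 | 54 [146, 138, 138] old 120 | 55 [145, 137, 137] old 121 | 101 [144, 136, 136] old 122 | 102 [144, 136, 136] old 123 | 103 [145, 137, 137] old 124 | 104 [146, 138, 138] old 127 | 105 [148, 139, 139] old 128 | 106 [145, 137, 138] old 124 | 107 [143, 135, 135] old 120 | 108 [115, 109, 109] old 88 | 109 [76, 73, 72] old 49 | 110 [42, 40, 40] old 22 | 111 [26, 25, 24] old 17 | 112 [15, 14, 14] old 13 | 113 [17, 16, 16] old 13 | 114 [19, 18, 18] old 11 | 115 [30, 29, 29] old 23 | 116 [49, 48, 47] old 48 | 117 [69, 67, 67] old 75 | 118 [95, 93, 93] old 101 | 119 [121, 119, 119] old 126 |
```

The pink plate borders the black buffer directly, with no gap, and the buffer edge sits slightly inward from its free position. The carrier is resting against it, so I'm handing in.

```bash
python3 -c "
from station import order
print(order.close_job())"
```

```text
the job is handed in; nothing more can be done
None
```

The steel carrier hangs upright in the rail, resting against the buffer after a press that read about 6 N and was then eased off; I handed the job in at about 24 s with the gripper clear and the beaker, jar and brush untouched.

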